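Turn the rice cracker over with the turner

TASK

The round rice cracker on the little bamboo rack has dried on top. Take the turner, lift the cracker off the rack on its blade, turn it over onto the round bamboo mat so that it lies flat and wholly on the mat, other side up, and lay the turner back in its wooden rest as it was. It is food, so do not touch the cracker with the gripper, and leave the other kitchen things where they are.

Things in the scene. Friction and masses are not known exactly. Their poses are not given: they have to be found in the camera images.
- cracker_center (a point): Centre (half-way up) of the loose, rigid round rice cracker, 110 mm across, 12 mm thick. Its z axis is normal to its faces and points up at the start; the z-up face has a raised rim 11 mm wide, 3 mm high, the other is plain. It must end with z pointing down. It starts flat across the rack's two slats, centred within about 5 mm.
- cracker: The same rice cracker, about 80 g; origin at the centre of its plain face (the underside at the start). Its surface is rough: on a tilted blade it begins to slide only at about 35 to 45 degrees of slope.
- rack_top (a point): Point of the fixed bamboo rack midway between its two slats, level with their tops, 40 mm above the bench. x runs along the slats, y across, z up. The upright slats are 90 mm long (x), 10 mm thick, with a clear gap of 84 mm, on a base plate 90 x 104 x 6 mm: below the cracker is a tunnel 84 mm wide, 34 mm high, open at both ends, for the blade.
- mat_center (a point): Centre of the top face of the fixed, round, flat woven bamboo mat, 240 mm across, its top 6 mm above the bench, to the right of the rack as the robot sees it (off the rack's -y side, centres about 210 mm apart).
- turner_grip (a point): Centre of the handle of the turner (offset spatula). x runs along the handle towards the blade tip, y left, z up. The handle is a straight octagonal teak bar 22 mm across flats (flats up, sideways and at 45 degrees), parallel to the blade, from 85 mm behind this point to 45 mm ahead. The blade's underside lies 60 mm below it and reaches from 75 to 165 mm ahead.
- turner: The same turner, loose, 220 g; origin at the centre of the blade's underside. A steel neck 18 mm wide drops steeply from the handle's front end to the blade's rear edge.
- turner_blade (a point): Centre of the top face of the turner's flat plain rectangular steel blade, 90 mm long (x), 64 mm wide (y), 3 mm thick, without lips; same axes as turner_grip. It lies 120 mm ahead of and 57 mm below turner_grip.
- rest_notch (a point): Middle of the notch floor of the fixed teak turner rest, 49 mm above the bench. x points along the resting turner towards its blade, y across, z up. Block 30 mm (x) by 90 mm (y); two cheeks rise 12 mm above the floor, notch 42 mm wide (y). The turner starts with its handle in the notch, 72 mm behind turner_grip, blade flat on the bench.
- rest_grip (a point): Point on the rest's frame where turner_grip is when the turner lies at home in the rest: 72 mm along the rest's x axis from rest_notch and 11 mm above it (60 mm above the bench). Same axes as rest_notch.
- cobek: Bystander: shallow round stone mortar, 180 mm across, 40 mm high; origin under its centre.
- pestle: Bystander: short stone pestle standing upright, 52 mm across, 100 mm high; origin under its centre.
- tub: Bystander: round orange lidded tub, 118 mm across, 95 mm high with the lid button; origin under its centre.
- scoop: Bystander: blue plastic scoop, 165 mm long, 35 mm high; origin under the centre of its bowl, handle to its -x.
- turntable (a joint): Bystander: angle of the freely spinning bamboo turntable (220 mm across, on the left of the bench) with two glass jars on it, 150 mm high in all, rad.
There are look-alikes about, which are no part of the job. What is meant by the cracker is not blue, green or orange, and is the smaller of those in its own colour.

How it is judged:
On the way, in this order (a step that is already met when the one before it is completed fails the run):
1. the cracker is lifted clear of the rack, still right side up, on the turner's blade (z of cracker_center in the frame of rack_top above 0.02 m and contact force between turner and cracker above 0.1 N and angle between cracker_center's own z axis and vertical below 0.6 rad), for 0.1 s.
2. the cracker lies turned over on the mat (angle between cracker_center's own z axis and vertical above 3 rad and horizontal distance between cracker_center and mat_center below 0.075 m and z of cracker_center in the frame of mat_center below 0.012 m), for 0.2 s.
At the end, for the whole second after the job is handed in: The cracker lies flat on the mat, turned over (within 8 degrees), centre within 75 mm of the mat's. The turner lies level in its rest: handle centre within 40 mm of home horizontally and under 20 mm above the notch floor, length within 11 degrees of the rest's. Both are still (all of step 2 and horizontal distance between turner_grip and rest_grip below 0.04 m and angle between turner_grip's own z axis and vertical below 0.12 rad and z of turner_grip in the frame of rest_notch below 0.02 m and angle between the x axis of turner_grip and the x axis of rest_notch, either way round below 0.2 rad and linear speed of each of cracker, turner below 0.02 m/s); the robot touches nothing.
It fails at once if the gripper or arm touches the cracker (contact force between any of the fingers, the arm and cracker above 0.3 N).
It fails at once if a bystander is pushed away (distance of any of cobek, pestle, tub, scoop from where it was at the start of the episode above 0.03 m).
It fails at once if the turntable is bumped round (velocity of joint turntable above 0.4 rad/s or velocity of joint turntable below -0.4 rad/s).
It also fails if it takes over 64 s, if anything falls off the work surface, if the arm or the gripper's body presses on something with over 40 N, if the wrist force passes 120 N, or if a joint passes its speed limit or range.

ROBOT

A 7-joint arm with a two-finger parallel gripper is mounted at the origin on the work surface. World frame = base frame: x ahead of the robot, y to its left, z up, the work surface at z = 0. Lengths are in m, angles in rad, forces in N, time in s.
With the tool pointing down it reaches from about 0.425 to 0.925 m from the base axis. Payload 6.8 kg.
Tool frame: the origin (TCP) lies at the very end of the fingers, on their centre line; the grasp point (between the pads) lies 19 mm behind it; z points along the fingers, y is the direction in which the jaws open and shut (so a half turn about z gives the same grasp; the last joint's range is limited). The gripper opens to 88 mm and grips with 3 to 60 N. Pads are 20 mm wide; open, the fingers measure 115 mm over their backs; the gripper's body (75 mm by 178 mm) begins 61 mm behind the grasp point.
Start: joints at [1.013, 0.477, 0.022, 1.555, -0.011, 1.109, -0.083], TCP at [0.293, -0.608, 0.223] pointing down, gripper open.
Joint ranges: [-2.96, 2.96], [-0.34, 2.1], [-1.41, 1.46], [0.24, 2.44], [-1.37, 4.51], [0.17, 1.92], [-2.96, 2.96]. Speed limits (rad/s): [2.39, 2.39, 3.14, 3.14, 3.14, 3.14, 3.14].

INTERFACE

Orientations are given as a unit quaternion [w, x, y, z].
In Python, from station import * gives the robot as it stands.
- The arm moves only by the shell command python3 -m creep 'ROWS' [FORCE]. ROWS is JSON, a list of rows, each a list of 3 entries, a list of its own where there are three numbers: the finger opening in cm, from 0 to 8.78, then the shift along the world's x, y, z in cm, then the turn about the world's z in rad. In form: [[jaw, [x, y, z], turn], ...]. A call has 1 to 10 rows; each row is the pose to reach, as a shift and turn from the pose measured when the call began; what a row does not reach only later rows make up. A row lasts 1/10 s, in which the tool goes at most 50 mm and 8.59 degrees, less where a joint would pass 70% of its speed; a pose out of reach is approached as far as the arm can. A call with a gripper value outside its range is refused whole. The fingers move at their own pace and stop on an object; FORCE is the grip in N (left out, the last holds). Time passes only in rows, so rows that repeat a pose let the fingers close. It gives the time, the measured TCP pose, the force and the opening at its end, in the units of the state.
- get_state(): the state, without advancing time (a new reading comes with each control period).
- get_image(name): name is "scene" or "side" or "wrist"; returns (picture, depth): 420x560x3 uint8, blue, green, red; 420x560 float32, m along the optical axis (not along the pixel's ray), 0 where there is no reading.
- get_calibration(name): a dict with "K" (3x3 intrinsics, pixels), "position" and "attitude" of the camera in the world. Camera axes: x right, y down, z forward; pixel columns grow to the right and rows downward; lengths in m; the calibration is good to about 2 mm. A picture is of the moment at which its call begins: read the wrist's pose just before it. get_calibration takes no time and is no camera call; for the wrist camera it gives the pose at the moment of the call.
- sign_off(): hands the job in, once; it reports no verdict.
The state is a dict: "t": time; "qpos": joint angles; "joint_vel": joint speeds; "tau": joint torques, N m; "ee_pos": TCP position; "tool_rot": TCP orientation; "contact_force": force on the tool from outside, world axes, zero at the start; "moment": the same for the moment, N m; "opening": opening from 0.0 (shut) to 1.0 (fully open).
Only numpy, scipy, OpenCV 4.12 (cv2) and the standard library are available. Lean on these libraries where they do the work, as an engineer would, in place of code of your own. Each camera call takes 0.05 s, during which the arm holds its last target. There are 200 camera calls.

## Working session

There is one attempt and no reset: what is moved stays moved. The work goes in short steps, Python scripts to look and compute and a shell command to move; the robot and the scene stay as the last step left them, time stands still between calls to the robot, and variables do not carry over. Pictures are saved under pics/ and viewed, about 8 in all and at most 12, crops included, and the job is handed in when it is done.

```bash
ls; mkdir -p pics
python3 - <<'E'
from station import *
import cv2,numpy as np
s=get_state();print({k:np.round(v,3) for k,v in s.items()})
for n in("scene","side"):
    im,d=get_image(n);cv2.imwrite(f"pics/{n}0.png",im);np.save(f"pics/{n}0.npy",d)
    c=get_calibration(n);print(n,{k:np.round(v,4).tolist() for k,v in c.items()})
E
```

```text
pics
{'t': np.float64(0.0), 'qpos': array([ 1.013,  0.478,  0.022,  1.556, -0.012,  1.109, -0.083]), 'joint_vel': array([ 0.001, -0.003, -0.001,  0.002, -0.001,  0.001,  0.   ]), 'tau': array([-0.0000e+00, -5.8285e+01,  1.5340e+00, -2.7261e+01, -5.5000e-02,
        1.7000e-02,  0.0000e+00]), 'ee_pos': array([ 0.293, -0.607,  0.222]), 'tool_rot': array([-0.001,  0.975,  0.223, -0.   ]), 'contact_force': array([ 0.704, -0.562, -0.499]), 'moment': array([-0.008,  0.06 , -0.012]), 'opening': np.float64(0.999)}
scene {'K': [[422.5929, 0.0, 283.2524], [0.0, 422.5929, 215.4116], [0.0, 0.0, 1.0]], 'position': [1.1359, -1.1081, 0.9185], 'attitude': [-0.4468, 0.8604, 0.2183, -0.1113]}
side {'K': [[530.4386, 0.0, 278.3592], [0.0, 530.4386, 213.1815], [0.0, 0.0, 1.0]], 'position': [-0.0419, 0.7841, 1.2684], 'attitude': [0.1072, -0.2722, 0.8954, -0.3355]}
```

View pics/scene0.png

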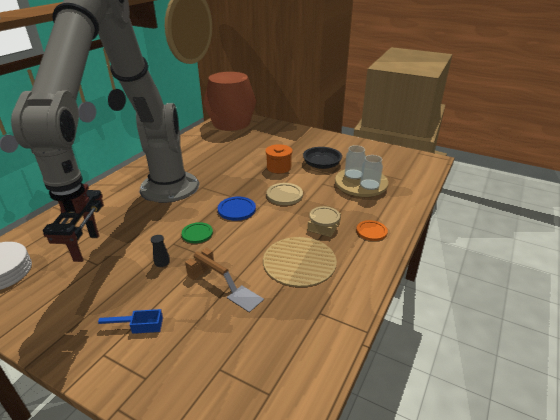

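View pics/side0.png

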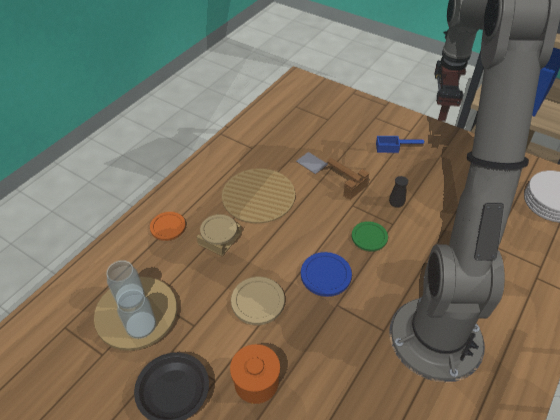

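```bash
cat > h.py <<'E'
from station import *
import cv2,numpy as np
from scipy.spatial.transform import Rotation as R
def cal(n):
    c=get_calibration(n);q=c["attitude"]
    return np.array(c["K"]),np.array(c["position"]),R.from_quat([q[1],q[2],q[3],q[0]]).as_matrix()
def ray(c,uv,z):
    K,p,M=c;uv=np.atleast_2d(uv).astype(float)
    d=np.c_[uv,np.ones(len(uv))]@np.linalg.inv(K).T@M.T
    return (p+d*((z-p[2])/d[:,2])[:,None])[:,:2]
def proj(c,P):
    K,p,M=c;q=(np.atleast_2d(P)-p)@M@K.T
    return q[:,:2]/q[:,2:]
E
python3 - <<'E'
from h import *
a=cv2.imread("pics/scene0.png")[185:315,180:345];b=cv2.imread("pics/side0.png")[140:265,190:380]
a=cv2.resize(a,(508,400),interpolation=2);b=cv2.resize(b,(608,400),interpolation=2)
cv2.imwrite("pics/c1.png",np.hstack([cv2.resize(a,(366,288)),cv2.resize(b,(434,286),interpolation=2)[:286] if 0 else cv2.resize(b,(434,288))]))
E
```

```text
(no output)
```

View pics/c1.png

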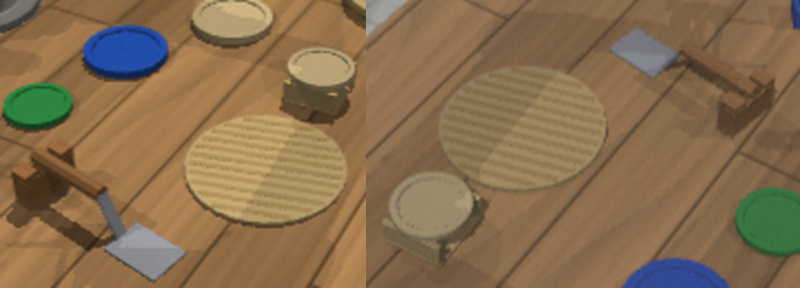

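Run:
```python
from h import *
S=cal("scene");T=cal("side")
fs=lambda p:np.array(p)/2.218+[180,185]
ft=lambda p:(np.array(p)-[366,0])/[2.284,2.304]+[190,140]
print("cracker",ray(S,fs([[321,68]]),.055),ray(T,ft([[432,205]]),.055))
print("mat",ray(S,fs([[266,168]]),.006),ray(T,ft([[523,127]]),.006))
bs=ray(S,fs([[104,246],[137,224],[185,253],[152,280]]),.003);bt=ray(T,ft([[641,30],[610,47],[655,76],[684,54]]),.003)
print("blade",bs,bs.mean(0),bt,bt.mean(0))
print("handle S",ray(S,fs([[36,155],[103,187]]),.068)," T",ray(T,ft([[684,50],[754,90]]),.068))
print("rest cheeks S tops",ray(S,fs([[25,170],[62,150]]),.061),"T",ray(T,ft([[733,103],[763,78]]),.061))
# slats: rack end-base edges
print("rack T base corners",ray(T,ft([[384,232],[443,262],[486,203]]),.006))
print("rack S base",ray(S,fs([[285,107],[322,119],[350,103]]),.006))
```

```text
cracker [[0.68612072 0.04068927]] [[0.67504359 0.05771072]]
mat [[ 0.69272994 -0.1665421 ]] [[ 0.68445923 -0.1565275 ]]
blade [[ 0.57153436 -0.40725747]
 [ 0.58770656 -0.35155572]
 [ 0.67285849 -0.36651945]
 [ 0.65957527 -0.42717319]] [ 0.62291867 -0.38812646] [[ 0.6522865  -0.42494097]
 [ 0.67168682 -0.3667599 ]
 [ 0.58223726 -0.35121795]
 [ 0.57012342 -0.41554104]] [ 0.6190835  -0.38961497]
handle S [[ 0.43004708 -0.35912675]
 [ 0.54908696 -0.36868961]]  T [[ 0.54287819 -0.36106161]
 [ 0.42085186 -0.34539317]]
rest cheeks S tops [[ 0.43065284 -0.38542575]
 [ 0.44966659 -0.32678494]] T [[ 0.435838   -0.313606  ]
 [ 0.42422262 -0.3799763 ]]
rack T base corners [[ 0.72855677  0.0999894 ]
 [ 0.63289768  0.09549955]
 [ 0.64516922 -0.01485147]]
rack S base [[ 0.65384217 -0.02077123]
 [ 0.71813083 -0.02080651]
 [ 0.74089803  0.03872423]]
```

```bash
python3 -m creep '[[8.7,[10,12,3],-0.32],[8.7,[20.5,24,3],-0.64],[8.7,[20.5,24,3],-0.64],[8.7,[20.5,24,3],-0.64],[8.7,[20.5,24,3],-0.64],[8.7,[20.5,24,3],-0.64],[8.7,[20.5,24,3],-0.64],[8.7,[20.5,24,3],-0.64],[8.7,[20.5,24,3],-0.64]]' 60
python3 - <<'E'
from h import *
s=get_state();print(s["t"],s["ee_pos"],s["tool_rot"])
im,d=get_image("wrist");c=cal("wrist");print(c[0],c[1],c[2])
cv2.imwrite("pics/w1.png",im);np.savez("pics/w1.npz",K=c[0],p=c[1],M=c[2],d=d)
E
```

```text
t: 1.0
ee_pos: [0.4975, -0.3679, 0.2514]
tool_rot: [-0.001, 0.995, -0.095, -0.001]
contact_force: [-0.7, -1.1, 1.1]
opening: 0.992
1.0 [ 0.49751614 -0.36792193  0.2514246 ] [-5.85173577e-04  9.95481598e-01 -9.49513920e-02 -5.28675556e-04]
[[305.19720651   0.         281.35379452]
 [  0.         305.19720651 206.98682223]
 [  0.           0.           1.        ]] [ 0.57551239 -0.38361107  0.41381304] [[-0.19188043 -0.93873233 -0.2862927 ]
 [-0.98141731  0.18311867  0.05733768]
 [-0.00139919  0.29197459 -0.95642505]]
```

View pics/w1.png

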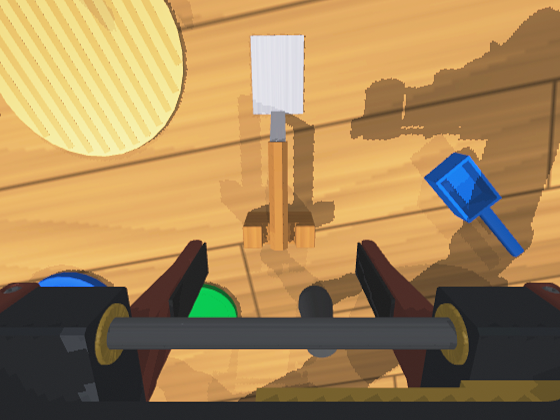

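Run:
```python
from h import *
z=np.load("pics/w1.npz");c=(z["K"],z["p"],z["M"])
b=ray(c,[[251,35],[305,36],[304,114],[252,113]],.003);m=b.mean(0);print(b.round(4),m)
print("axes",[np.degrees(np.arctan2(*(b[i]-b[j])[::-1])) for i,j in((0,3),(1,2))])
h=ray(c,[[278.5,142],[278.5,245]],.071);print(h,np.degrees(np.arctan2(*(h[0]-h[1])[::-1])))
a=np.arctan2(*(m-h.mean(0))[::-1]);print(a,"grip",m-.12*np.array([np.cos(a),np.sin(a)]))
r=ray(c,[[253,238],[305,238]],.061);print("cheeks",r,r.mean(0))
```

```text
[[ 0.6715 -0.3646]
 [ 0.6579 -0.4281]
 [ 0.5698 -0.4116]
 [ 0.5839 -0.3462]] [ 0.62076937 -0.38763304]
axes [np.float64(-11.90298687220596), np.float64(-10.58919364641207)]
[[ 0.54703596 -0.37434816]
 [ 0.42594144 -0.3503291 ]] -11.218983597973835
-0.18618793276873974 grip [ 0.50284333 -0.36541935]
cheeks [[ 0.43697353 -0.31997914]
 [ 0.42456453 -0.38364649]] [ 0.43076903 -0.35181282]
```

```bash
python3 -m creep '[[8.7,[2.5,-0.15,-5],0],[8.7,[2.5,-0.15,-10],0],[8.7,[2.5,-0.15,-15],0],[8.7,[2.5,-0.15,-18.5],0],[6,[2.5,-0.15,-20.9],0],[2,[2.5,-0.15,-20.9],0],[0,[2.5,-0.15,-20.9],0],[0,[2.5,-0.15,-20.9],0],[0,[2.5,-0.15,-20.9],0],[0,[2.5,-0.15,-20.9],0]]' 60
```

```text
t: 2.05
ee_pos: [0.5225, -0.371, 0.0439]
tool_rot: [0.0, 0.995, -0.096, 0.0]
contact_force: [-0.6, -0.1, 0.3]
opening: 0.489
```

```bash
python3 -m creep '[[0,[0,0,-0.3],0],[0,[0,0,-0.3],0],[0,[0,0,-0.3],0],[0,[0,0,-0.3],0],[0,[0,0,-0.3],0]]' 60
python3 -m creep '[[0,[0,0,2],0],[0,[0,0,4],0],[0,[-3,8,8],0.1],[0,[-5,16,12],0.2],[0,[-5,21,15],0.25],[0,[-5,26,15],0.25],[0,[-5,26,15],0.25],[0,[-5,26,15],0.25],[0,[-5,26,15],0.25]]' 60
python3 - <<'E'
from h import *
s=get_state();print(s["t"],s["ee_pos"],s["tool_rot"])
im,d=get_image("wrist");c=cal("wrist")
cv2.imwrite("pics/w2.png",im);np.savez("pics/w2.npz",K=c[0],p=c[1],M=c[2],d=d)
E
```

```text
t: 2.55
ee_pos: [0.5226, -0.3707, 0.041]
tool_rot: [-0.0, 0.995, -0.096, 0.0]
contact_force: [-0.4, 1.6, 2.5]
opening: 0.244
t: 3.45
ee_pos: [0.4731, -0.1053, 0.1925]
tool_rot: [-0.001, 0.999, 0.033, 0.002]
contact_force: [1.7, 0.1, -2.1]
opening: 0.247
3.45 [ 0.47310089 -0.10533942  0.19248116] [-8.27189615e-04  9.99458509e-01  3.28512931e-02  1.67267709e-03]
```

View pics/w2.png

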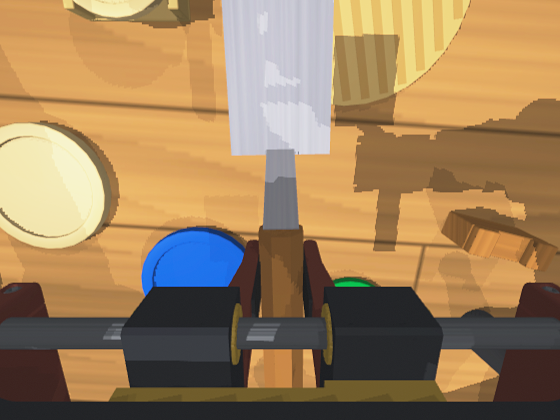

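```bash
python3 -m creep '[[0,[1.5,2,4.5],0],[0,[4,4,9],-0.06],[0,[5,4,13],-0.06],[0,[5,4,13],-0.06],[0,[5,4,13],-0.06]]' 60
python3 - <<'E'
from h import *
s=get_state();print(s["t"],s["ee_pos"],s["tool_rot"])
im,d=get_image("wrist");c=cal("wrist")
cv2.imwrite("pics/w3.png",im);np.savez("pics/w3.npz",K=c[0],p=c[1],M=c[2],d=d)
# blade plane by depth, in TCP-yaw frame
v,u=np.mgrid[40:140:4,240:325:4];z=d[v,u];P=np.c_[(u.ravel()-c[0][0,2])/c[0][0,0],(v.ravel()-c[0][1,2])/c[0][1,1],np.ones(u.size)]*z.ravel()[:,None]
W=P@c[2].T+c[1]-s["ee_pos"];k=abs(W[:,2]+.038)<.03;W=W[k];print(len(W),np.linalg.lstsq(np.c_[W[:,:2],np.ones(len(W))],W[:,2],rcond=None)[0],W.mean(0))
E
```

```text
t: 4.0
ee_pos: [0.523, -0.0698, 0.3214]
tool_rot: [0.0, 1.0, 0.0, 0.001]
contact_force: [-1.2, -0.5, -3.3]
opening: 0.244
4.0 [ 0.52299183 -0.06983353  0.32137606] [1.32979062e-04 9.99999135e-01 4.34109693e-04 1.23437281e-03]
549 [-0.00482315 -0.00132104 -0.03907539] [ 0.09385466  0.00047061 -0.03952868]
```

View pics/w3.png

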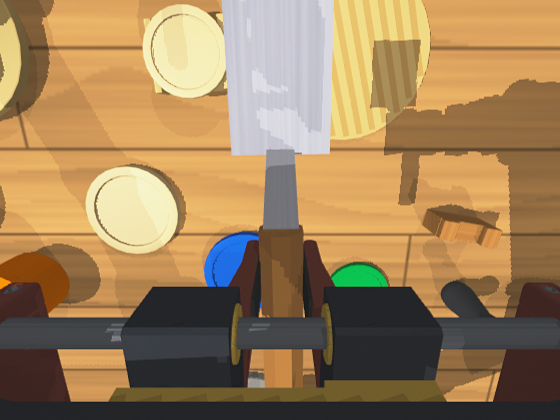

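Run:
```python
from h import *
im=cv2.imread("pics/w3.png")[0:110,130:240]
cv2.imwrite("pics/c3.png",cv2.resize(im,(600,600),interpolation=cv2.INTER_NEAREST))
```

```text
(no output)
```

View pics/c3.png

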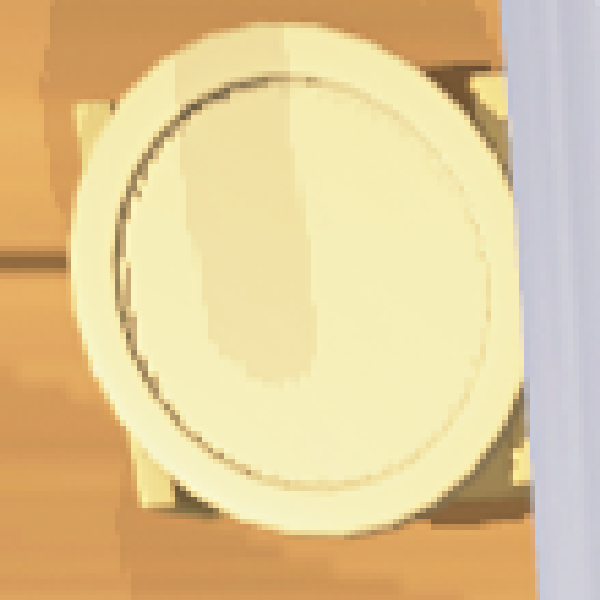

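Run:
```python
from h import *
z=np.load("pics/w3.npz");c=(z["K"],z["p"],z["M"])
f=lambda p:np.array(p)/5.4545+[130,0]
print("cracker",ray(c,f([[304,283]]),.053))
P=ray(c,f([[77,103],[140,507],[172,507],[470,75],[512,484]]),.04);print(P)
d=P[0]-P[1];print("yaw",np.arctan2(d[1],d[0]),np.hypot(*d))
d=P[3]-P[4];print("yaw R",np.arctan2(d[1],d[0]),np.hypot(*d))
im=cv2.imread("pics/w3.png")
```

```text
cracker [[0.67782865 0.05296684]]
[[0.71826234 0.10629909]
 [0.62953771 0.10219919]
 [0.62953686 0.09421415]
 [0.7239878  0.01397774]
 [0.63489305 0.0090846 ]]
yaw 0.04617644626598172 0.0888192976437973
yaw R 0.05486552066421349 0.08922901277507365
```

Run:
```python
from h import *
S=cal("scene");T=cal("side")
for n,a,b in(("blue",(237,208),(326,273)),("beige",(284,194),(258,300)),("green",(197,233),(370,236)),("tub",(279,153),(255,366)),("pestle",(158,240),(401,181)),("blueR",(255,208),(352,273))):
    print(n,ray(S,a,.01 if n not in("tub","pestle") else .09),ray(T,b,.01 if n not in("tub","pestle") else .09))
```

```text
blue [[ 0.34748765 -0.0137456 ]] [[ 0.34363027 -0.01043728]]
beige [[0.45773575 0.16074027]] [[0.45371661 0.17121415]]
green [[ 0.3107533  -0.21236514]] [[ 0.30192643 -0.20144258]]
tub [[0.34209442 0.32945196]] [[0.32293521 0.36171042]]
pestle [[ 0.29847326 -0.37864008]] [[ 0.30182805 -0.38764634]]
blueR [[0.40787492 0.01926163]] [[ 0.28163669 -0.05170511]]
```

```bash
python3 -m creep '[[0,[-3,4,-3],0.02],[0,[-6,8,-6],0.05],[0,[-6.8,11.2,-10],0.05],[0,[-6.8,11.2,-15],0.05],[0,[-6.8,11.2,-20],0.05],[0,[-6.8,11.2,-24],0.05],[0,[-6.8,11.2,-25.9],0.05],[0,[-6.8,11.2,-25.9],0.05]]' 60
python3 - <<'E'
from h import *
s=get_state();print(s["t"],s["ee_pos"],s["tool_rot"])
c=cal("wrist");im,d=get_image("wrist")
v,u=np.mgrid[40:140:4,240:325:4];z=d[v,u];P=np.c_[(u.ravel()-c[0][0,2])/c[0][0,0],(v.ravel()-c[0][1,2])/c[0][1,1],np.ones(u.size)]*z.ravel()[:,None]
W=P@c[2].T+c[1]-s["ee_pos"];k=abs(W[:,2]+.038)<.03;W=W[k];print(len(W),np.linalg.lstsq(np.c_[W[:,:2],np.ones(len(W))],W[:,2],rcond=None)[0],W.mean(0))
cv2.imwrite("pics/w4.png",im);im,_=get_image("scene");cv2.imwrite("pics/s4.png",cv2.resize(im[120:330,160:440],(800,600)))
E
```

```text
t: 4.85
ee_pos: [0.4487, 0.0403, 0.0566]
tool_rot: [0.001, 1.0, 0.025, -0.006]
contact_force: [0.3, 0.2, -2.7]
opening: 0.247
4.85 [0.44871697 0.04030963 0.05664673] [ 9.71859069e-04  9.99671713e-01  2.49655880e-02 -5.67813616e-03]
550 [-0.01992425 -0.00225928 -0.03719832] [ 0.09455984  0.00515319 -0.039094  ]
```

View pics/w4.png

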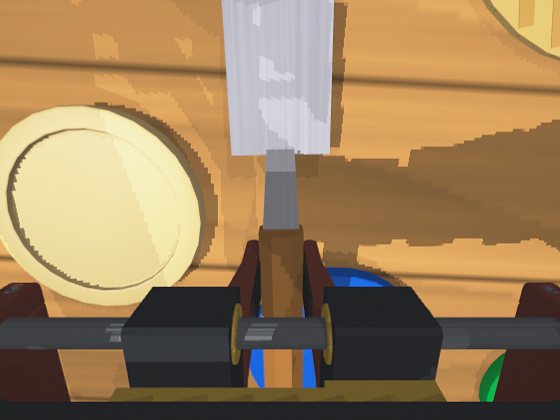

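```bash
python3 -m creep '[[0,[0.5,0.1,0.5],0],[0,[2.5,0.15,0.5],0],[0,[5,0.3,0.5],0],[0,[7.5,0.4,0.5],0],[0,[9.5,0.55,0.5],0],[0,[11,0.65,0.5],0],[0,[11.4,0.65,0.5],0],[0,[11.4,0.65,0.5],0]]' 60
python3 - <<'E'
from h import *
s=get_state();print(s["t"],s["ee_pos"],s["tool_rot"])
z=cal("wrist");im,_=get_image("wrist");a,_=get_image("side")
cv2.imwrite("pics/w5.png",np.hstack([im[0:300,140:440],cv2.resize(a[150:290,160:330],(364,300))]))
E
```

```text
t: 5.75
ee_pos: [0.5676, 0.0476, 0.0667]
tool_rot: [0.0, 1.0, 0.025, -0.001]
contact_force: [-1.4, -0.2, -2.8]
opening: 0.241
5.75 [0.56760906 0.04760966 0.0667477 ] [ 2.44407093e-04  9.99696966e-01  2.46092156e-02 -5.49575024e-04]
```

View pics/w5.png

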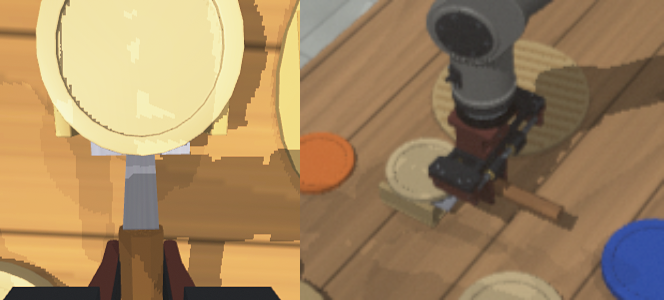

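```bash
python3 -m creep '[[0,[-0.4,0,0],0],[0,[-0.4,0,0.5],0],[0,[-0.4,0,1],0],[0,[-0.4,0,1.5],0],[0,[-0.4,0,2.2],0],[0,[-0.4,0,3.5],0],[0,[-0.4,0,5],0],[0,[-0.4,0,6.5],0],[0,[-0.4,0,8],0],[0,[-0.4,0,8],0]]' 60
python3 - <<'E'
from h import *
s=get_state();print(s["t"],s["ee_pos"],s["tool_rot"])
c=cal("wrist");im,d=get_image("wrist");cv2.imwrite("pics/w6.png",im)
m=((d>0)&(d<.3)).astype(np.uint8)
v,u=np.mgrid[0:130:3,220:345:3];z=d[v,u];P=np.c_[(u.ravel()-c[0][0,2])/c[0][0,0],(v.ravel()-c[0][1,2])/c[0][1,1],np.ones(u.size)]*z.ravel()[:,None]
W=P@c[2].T+c[1]-s["ee_pos"];print(W[::40].round(3));k=abs(W[:,2]+.025)<.02;W=W[k];print(len(W),np.linalg.lstsq(np.c_[W[:,:2],np.ones(len(W))],W[:,2],rcond=None)[0],W.mean(0),W[:,0].min())
E
```

```text
t: 6.85
ee_pos: [0.5638, 0.0479, 0.1488]
tool_rot: [0.0, 1.0, 0.025, 0.001]
contact_force: [0.5, 0.5, -3.6]
opening: 0.247
6.85 [0.56375283 0.04786404 0.14883218] [1.21249539e-04 9.99693517e-01 2.47443050e-02 7.58934104e-04]
[[ 0.138  0.041 -0.029]
 [ 0.141 -0.024 -0.03 ]
 [ 0.14  -0.021 -0.03 ]
 [ 0.138 -0.018 -0.03 ]
 [ 0.137 -0.015 -0.031]
 [ 0.135 -0.012 -0.03 ]
 [ 0.133 -0.008 -0.03 ]
 [ 0.132 -0.005 -0.031]
 [ 0.13  -0.002 -0.029]
 [ 0.128  0.001 -0.03 ]
 [ 0.127  0.005 -0.03 ]
 [ 0.125  0.008 -0.029]
 [ 0.124  0.011 -0.03 ]
 [ 0.122  0.014 -0.029]
 [ 0.12   0.018 -0.03 ]
 [ 0.118  0.021 -0.03 ]
 [ 0.117  0.024 -0.03 ]
 [ 0.115  0.028 -0.03 ]
 [ 0.113  0.031 -0.031]
 [ 0.111  0.034 -0.029]
 [ 0.11   0.038 -0.029]
 [ 0.108  0.042 -0.03 ]
 [ 0.111 -0.027 -0.029]
 [ 0.11  -0.024 -0.029]
 [ 0.108 -0.021 -0.029]
 [ 0.106 -0.017 -0.029]
 [ 0.104 -0.014 -0.029]
 [ 0.103 -0.011 -0.03 ]
 [ 0.101 -0.007 -0.029]
 [ 0.099 -0.004 -0.03 ]
 [ 0.097 -0.001 -0.029]
 [ 0.095  0.003 -0.029]
 [ 0.094  0.006 -0.029]
 [ 0.092  0.01  -0.03 ]
 [ 0.09   0.013 -0.03 ]
 [ 0.088  0.017 -0.029]
 [ 0.086  0.02  -0.029]
 [ 0.084  0.024 -0.029]
 [ 0.083  0.027 -0.029]
 [ 0.081  0.031 -0.028]
 [ 0.079  0.034 -0.026]
 [ 0.077  0.038 -0.027]
 [ 0.072  0.065 -0.149]
 [ 0.078 -0.031 -0.028]
 [ 0.077 -0.027 -0.027]
 [ 0.075 -0.023 -0.026]
 [ 0.073 -0.02  -0.026]]
1817 [-0.03206058 -0.00477357 -0.02574891] [ 0.1072508   0.00611916 -0.02921664] 0.06947418284163065
```

```bash
python3 -m creep '[[0,[-0.5,-1,0],0],[0,[-1.3,-2.8,0],-0.01],[0,[-2.3,-5,0],-0.02],[0,[-3.3,-7.2,-0.5],-0.03],[0,[-4.4,-9.5,-1],-0.04],[0,[-5.5,-12,-1.5],-0.05],[0,[-6.7,-14.5,-2],-0.05],[0,[-8,-17,-2.5],-0.05],[0,[-9.2,-19.2,-3],-0.05],[0,[-9.8,-20.4,-3.2],-0.05]]' 60
python3 -m creep '[[0,[0,0,-0.5],0],[0,[0,0,-1.5],0],[0,[0,0,-2.5],0],[0,[0,0,-3.5],0],[0,[0,0,-4.5],0],[0,[0,0,-5],0],[0,[0,0,-5],0]]'
python3 - <<'E'
from h import *
s=get_state();print(s["t"],s["ee_pos"],s["tool_rot"])
im,d=get_image("scene");cv2.imwrite("pics/s7.png",cv2.resize(im[130:340,160:440],(800,600)))
E
```

```text
t: 7.9
ee_pos: [0.4615, -0.1597, 0.1144]
tool_rot: [0.001, 1.0, -0.003, -0.002]
contact_force: [0.2, 0.8, -2.9]
opening: 0.24
t: 8.6
ee_pos: [0.461, -0.1591, 0.0634]
tool_rot: [0.0, 1.0, -0.002, -0.003]
contact_force: [0.1, -0.9, -1.8]
opening: 0.244
8.6 [ 0.46103319 -0.15914807  0.06342628] [ 3.18244071e-04  9.99993575e-01 -2.27257776e-03 -2.75401919e-03]
```

View pics/s7.png

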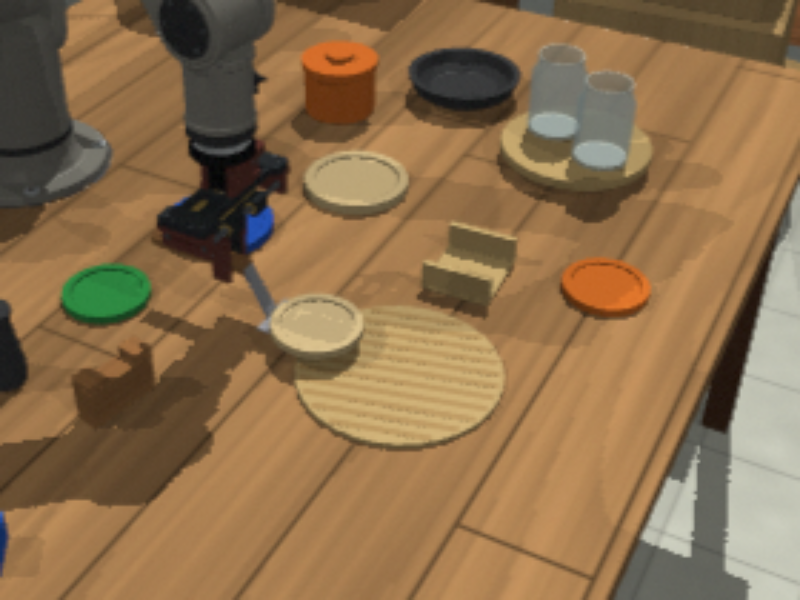

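```bash
cat > m.py <<'E'
from h import *
def chk():
    s=get_state();c=cal("wrist");im,d=get_image("wrist")
    print(round(s["t"],2),s["ee_pos"].round(4),s["contact_force"].round(1),round(float(s["opening"]),3))
    for v in (10,40,70,100,125,145,160,180,200,220):
        z=d[v,[280,255,230]];o=[]
        for u,zz in zip((280,240,200),d[v,[280,240,200]]):
            P=np.array([(u-c[0][0,2])/c[0][0,0],(v-c[0][1,2])/c[0][1,1],1])*zz
            w=P@c[2].T+c[1];o.append((w-[s["ee_pos"][0],0,0]).round(3).tolist())
        print(v,o,im[v,280].tolist())
    return im,d,c
E
python3 -m creep '[[0,[0.3,0,-0.7],0],[0,[0.3,0,-1.2],0],[0,[0.3,0,-1.5],0],[0,[0.3,0,-1.5],0]]' 60
python3 -m creep '[[0,[0,0,0],0],[0,[0,0,0],0],[0,[0.2,0,0.4],0],[0,[0.4,0,0.8],0],[0,[0.6,0,1.2],0],[0,[0.9,0,1.6],0],[0,[1.2,0,2],0],[0,[1.4,0,2.4],0],[0,[1.4,0,2.4],0]]' 5
python3 -c "
from m import *
chk()"
```

```text
t: 9.05
ee_pos: [0.4643, -0.1594, 0.0486]
tool_rot: [0.0, 1.0, -0.002, -0.002]
contact_force: [-0.8, 0.1, -2.5]
opening: 0.244
t: 9.95
ee_pos: [0.4792, -0.1595, 0.0733]
tool_rot: [0.001, 1.0, -0.002, -0.002]
contact_force: [0.8, 0.3, -1.5]
opening: 0.247
9.95 [ 0.4792 -0.1595  0.0733] [ 0.8  0.3 -1.5] 0.247
10 [[0.142, -0.159, 0.018], [0.142, -0.134, 0.019], [0.145, -0.106, 0.006]] [162, 224, 240]
40 [[0.125, -0.158, 0.021], [0.125, -0.133, 0.021], [0.124, -0.109, 0.024]] [165, 227, 241]
70 [[0.107, -0.158, 0.025], [0.107, -0.133, 0.024], [0.107, -0.108, 0.028]] [167, 227, 241]
100 [[0.089, -0.158, 0.027], [0.089, -0.132, 0.027], [0.09, -0.1, 0.0]] [183, 238, 246]
125 [[0.073, -0.158, 0.03], [0.073, -0.132, 0.033], [0.073, -0.099, 0.002]] [183, 238, 246]
145 [[0.061, -0.158, 0.035], [0.06, -0.131, 0.023], [0.058, -0.097, 0.001]] [183, 238, 246]
160 [[0.05, -0.158, 0.024], [0.05, -0.13, 0.025], [0.047, -0.096, 0.001]] [118, 111, 112]
180 [[0.04, -0.158, 0.047], [0.031, -0.126, 0.001], [0.031, -0.095, 0.001]] [120, 114, 114]
200 [[0.033, -0.158, 0.068], [0.014, -0.126, -0.0], [0.014, -0.093, 0.0]] [120, 114, 114]
220 [[0.027, -0.158, 0.085], [-0.003, -0.125, -0.0], [-0.002, -0.092, 0.001]] [122, 116, 115]
```

```bash
python3 -m creep '[[0,[0.4,0,0.6],0],[0,[0.9,0,1.2],0],[0,[1.3,0,1.7],0],[0,[1.7,0,2.2],0],[0,[2.3,0,2.8],0],[0,[3,0,3.4],0],[0,[3.7,0,4.1],0],[0,[4.4,0,4.6],0],[0,[5.2,0,5],0],[0,[6,0,5.5],0]]' 5
python3 -c "
from m import *
chk()"
```

```text
t: 11.0
ee_pos: [0.5394, -0.1595, 0.1283]
tool_rot: [0.001, 1.0, -0.002, -0.002]
contact_force: [-0.4, 0.1, -1.8]
opening: 0.248
11.0 [ 0.5394 -0.1595  0.1283] [-0.4  0.1 -1.8] 0.248
10 [[0.16, -0.158, 0.008], [0.161, -0.126, 0.005], [0.161, -0.094, 0.007]] [119, 207, 239]
40 [[0.139, -0.158, 0.008], [0.139, -0.125, 0.005], [0.139, -0.092, 0.006]] [117, 207, 239]
70 [[0.116, -0.158, 0.006], [0.116, -0.124, 0.007], [0.116, -0.09, 0.007]] [138, 219, 240]
100 [[0.091, -0.158, 0.024], [0.091, -0.126, 0.028], [0.092, -0.088, 0.007]] [158, 223, 240]
125 [[0.071, -0.158, 0.035], [0.072, -0.126, 0.037], [0.071, -0.086, 0.006]] [158, 224, 240]
145 [[0.057, -0.158, 0.046], [0.057, -0.126, 0.045], [0.052, -0.083, 0.0]] [160, 223, 240]
160 [[0.046, -0.158, 0.052], [0.046, -0.127, 0.051], [0.038, -0.081, -0.001]] [160, 224, 240]
180 [[0.031, -0.158, 0.059], [0.032, -0.127, 0.064], [0.019, -0.08, 0.0]] [158, 223, 239]
200 [[0.019, -0.158, 0.071], [-0.001, -0.118, 0.0], [-0.001, -0.078, 0.001]] [157, 220, 238]
220 [[0.015, -0.158, 0.105], [-0.022, -0.117, -0.001], [-0.022, -0.076, -0.001]] [106, 102, 101]
```

```bash
python3 -m creep '[[0,[0.6,0,0.5],0],[0,[1.2,0,0.9],0],[0,[1.8,0,1.2],0],[0,[2.2,0,1.4],0],[0,[2.2,0,1.4],0]]' 5
python3 -m creep '[[0,[0,0,0],0],[0,[0,0,0],0],[0,[0,0,0],0]]' 60
python3 -c "
from m import *
chk()"
```

```text
t: 11.55
ee_pos: [0.5643, -0.1593, 0.1434]
tool_rot: [0.001, 1.0, -0.002, -0.0]
contact_force: [-0.6, -0.6, -2.4]
opening: 0.251
t: 11.85
ee_pos: [0.5641, -0.1593, 0.1433]
tool_rot: [0.001, 1.0, -0.002, -0.0]
contact_force: [-0.8, 0.8, -2.1]
opening: 0.244
11.85 [ 0.5641 -0.1593  0.1433] [-0.8  0.8 -2.1] 0.244
10 [[0.166, -0.158, 0.005], [0.166, -0.124, 0.006], [0.166, -0.09, 0.007]] [147, 228, 244]
40 [[0.142, -0.158, 0.007], [0.143, -0.123, 0.007], [0.143, -0.088, 0.006]] [126, 215, 241]
70 [[0.118, -0.158, 0.007], [0.118, -0.122, 0.006], [0.118, -0.086, 0.007]] [116, 206, 239]
100 [[0.093, -0.158, 0.006], [0.093, -0.121, 0.007], [0.093, -0.083, 0.006]] [133, 214, 237]
125 [[0.071, -0.158, 0.028], [0.071, -0.123, 0.031], [0.071, -0.082, 0.006]] [143, 207, 228]
145 [[0.055, -0.158, 0.041], [0.055, -0.123, 0.041], [0.052, -0.08, 0.006]] [143, 206, 229]
160 [[0.044, -0.157, 0.051], [0.044, -0.124, 0.052], [0.037, -0.079, 0.006]] [143, 206, 227]
180 [[0.029, -0.157, 0.064], [0.03, -0.125, 0.065], [0.016, -0.076, 0.001]] [143, 205, 228]
200 [[0.016, -0.157, 0.076], [0.017, -0.127, 0.08], [-0.005, -0.074, -0.0]] [140, 201, 225]
220 [[0.001, -0.157, 0.081], [-0.027, -0.114, -0.001], [-0.026, -0.072, 0.001]] [73, 106, 122]
```

```bash
python3 -m creep '[[0,[0,0,0.6],0],[0,[0,0,1.2],0],[0,[0,0,1.8],0],[0,[0,0,2.4],0],[0,[0,0,3],0],[0,[0,0,3.6],0],[0,[0,0,4.2],0],[0,[0,0,4.2],0]]' 60
python3 -c "
from m import *
chk()"
```

```text
t: 12.7
ee_pos: [0.5647, -0.1594, 0.1864]
tool_rot: [0.001, 1.0, -0.002, 0.001]
contact_force: [-0.2, -0.2, -2.8]
opening: 0.249
12.7 [ 0.5647 -0.1594  0.1864] [-0.2 -0.2 -2.8] 0.249
10 [[0.178, -0.158, 0.006], [0.178, -0.119, 0.007], [0.179, -0.08, 0.006]] [146, 227, 244]
40 [[0.152, -0.158, 0.006], [0.152, -0.118, 0.007], [0.152, -0.078, 0.007]] [147, 228, 244]
70 [[0.124, -0.158, 0.005], [0.124, -0.117, 0.007], [0.124, -0.076, 0.008]] [108, 186, 227]
100 [[0.094, -0.158, 0.027], [0.094, -0.118, 0.031], [0.095, -0.073, 0.007]] [125, 179, 207]
125 [[0.071, -0.158, 0.059], [0.071, -0.121, 0.06], [0.07, -0.07, 0.005]] [124, 177, 206]
145 [[0.055, -0.158, 0.082], [0.056, -0.124, 0.086], [0.048, -0.069, 0.005]] [122, 177, 205]
160 [[0.045, -0.158, 0.102], [0.032, -0.113, 0.008], [0.031, -0.066, 0.001]] [134, 193, 220]
180 [[0.027, -0.158, 0.094], [0.007, -0.111, -0.0], [0.008, -0.064, 0.001]] [182, 172, 171]
200 [[0.013, -0.158, 0.108], [-0.017, -0.11, 0.0], [-0.016, -0.062, 0.0]] [179, 170, 170]
220 [[0.0, -0.157, 0.121], [-0.042, -0.108, 0.0], [-0.042, -0.06, -0.0]] [129, 123, 123]
```

```bash
python3 -m creep '[[0,[0.3,0,0.3],0],[0,[0.9,0,0.7],0],[0,[1.5,0,1.1],0],[0,[2.1,0,1.4],0],[0,[2.6,0,1.5],0],[0,[3.1,0,1.5],0],[0,[3.6,0,1.5],0],[0,[3.9,0,1.5],0]]' 60
python3 -c "
from m import *
chk()"
```

```text
t: 13.55
ee_pos: [0.6038, -0.1593, 0.2006]
tool_rot: [0.001, 1.0, -0.002, 0.0]
contact_force: [-0.6, -0.4, -2.8]
opening: 0.242
13.55 [ 0.6038 -0.1593  0.2006] [-0.6 -0.4 -2.8] 0.242
10 [[0.182, -0.158, 0.008], [0.182, -0.117, 0.007], [0.184, -0.075, -0.0]] [128, 215, 241]
40 [[0.154, -0.158, 0.007], [0.155, -0.116, 0.006], [0.155, -0.074, 0.007]] [116, 204, 238]
70 [[0.126, -0.158, 0.006], [0.126, -0.115, 0.006], [0.126, -0.072, 0.007]] [133, 214, 237]
100 [[0.095, -0.157, 0.007], [0.095, -0.113, 0.006], [0.096, -0.069, 0.008]] [104, 183, 226]
125 [[0.072, -0.158, 0.115], [0.072, -0.125, 0.105], [0.069, -0.067, 0.006]] [161, 227, 244]
145 [[0.053, -0.157, 0.08], [0.046, -0.111, 0.006], [0.047, -0.065, 0.007]] [161, 154, 154]
160 [[0.041, -0.157, 0.093], [0.029, -0.11, 0.006], [0.03, -0.064, 0.007]] [162, 153, 153]
180 [[0.027, -0.157, 0.108], [0.005, -0.109, 0.006], [0.005, -0.06, 0.001]] [183, 173, 173]
200 [[0.013, -0.157, 0.122], [-0.019, -0.108, 0.007], [-0.02, -0.058, 0.001]] [181, 172, 172]
220 [[0.0, -0.157, 0.136], [-0.047, -0.106, -0.001], [-0.046, -0.056, 0.001]] [129, 124, 123]
```

```bash
python3 -m creep '[[0,[0.3,0,0],0],[0,[0.7,0,0],0],[0,[1.1,0,0],0],[0,[1.5,0,0],0],[0,[1.5,0,0],0],[0,[1.5,0,0],0],[0,[1.5,0,0],0]]' 60
python3 -c "
from m import *
im,d,c=chk();import cv2;cv2.imwrite('pics/w8.png',im)"
```

```text
t: 14.3
ee_pos: [0.6189, -0.1592, 0.2006]
tool_rot: [0.001, 1.0, -0.002, 0.0]
contact_force: [-0.9, 0.2, -1.8]
opening: 0.245
14.3 [ 0.6189 -0.1592  0.2006] [-0.9  0.2 -1.8] 0.245
10 [[0.182, -0.158, 0.008], [0.184, -0.117, 0.001], [0.184, -0.075, 0.001]] [136, 218, 240]
40 [[0.152, -0.158, 0.018], [0.152, -0.118, 0.021], [0.156, -0.073, 0.0]] [172, 231, 244]
70 [[0.124, -0.158, 0.018], [0.124, -0.116, 0.02], [0.126, -0.072, 0.008]] [172, 231, 244]
100 [[0.095, -0.157, 0.017], [0.095, -0.115, 0.019], [0.096, -0.069, 0.006]] [170, 231, 244]
125 [[0.069, -0.157, 0.018], [0.069, -0.112, 0.006], [0.069, -0.067, 0.006]] [168, 231, 244]
145 [[0.053, -0.157, 0.08], [0.047, -0.111, 0.006], [0.047, -0.065, 0.006]] [169, 161, 160]
160 [[0.041, -0.157, 0.093], [0.029, -0.11, 0.007], [0.029, -0.064, 0.006]] [170, 160, 160]
180 [[0.027, -0.157, 0.108], [0.006, -0.11, 0.008], [0.005, -0.061, 0.004]] [169, 160, 159]
200 [[0.013, -0.157, 0.121], [-0.019, -0.108, 0.005], [-0.02, -0.058, 0.001]] [167, 159, 159]
220 [[-0.0, -0.157, 0.134], [-0.047, -0.106, -0.0], [-0.047, -0.056, 0.001]] [120, 115, 114]
```

```bash
python3 -m creep '[[0,[-2,0,1],0],[0,[-5,0,4],0],[0,[-8,0,8],0],[0,[-8,0,12],0],[0,[-8,0,12],0],[0,[-8,0,12],0]]' 60
python3 - <<'E'
from m import *
im,d,c=chk()
v,u=np.mgrid[0:420,0:560];P=np.stack([(u-c[0][0,2])/c[0][0,0],(v-c[0][1,2])/c[0][1,1],np.ones(u.shape)],-1)*d[...,None]
W=P@c[2].T+c[1]
k=(abs(W[...,2]-.018)<.004)&(abs(W[...,0]-.72)<.13)&(abs(W[...,1]+.16)<.1);k=cv2.morphologyEx(k.astype(np.uint8),cv2.MORPH_OPEN,np.ones((5,5)))
Q=W[k>0];print("cracker",len(Q),Q.min(0),Q.max(0),np.median(Q[:,2]))
cr=cv2.minEnclosingCircle(Q[:,:2].astype(np.float32)*1000);print(cr)
n,lab,st,ce=cv2.connectedComponentsWithStats(k);i=1+st[1:,4].argmax();Q=W[lab==i];print(cv2.minEnclosingCircle(Q[:,:2].astype(np.float32)*1000))
m=(W[...,2]>.004)&(W[...,2]<.0235)&(abs(W[...,0]-.7)<.17)&(abs(W[...,1]+.16)<.16)
m=cv2.morphologyEx(m.astype(np.uint8),cv2.MORPH_OPEN,np.ones((5,5)));n,lab,st,ce=cv2.connectedComponentsWithStats(m);i=1+st[1:,4].argmax();Q=W[lab==i]
print("mat",cv2.minEnclosingCircle(Q[:,:2].astype(np.float32)*1000),Q.min(0),Q.max(0))
cv2.imwrite("pics/w9.png",im)
E
```

```text
t: 14.95
ee_pos: [0.5392, -0.1593, 0.3216]
tool_rot: [0.001, 1.0, -0.002, 0.001]
contact_force: [-0.7, -0.8, -1.7]
opening: 0.247
14.95 [ 0.5392 -0.1593  0.3216] [-0.7 -0.8 -1.7] 0.247
10 [[0.214, -0.158, 0.019], [0.215, -0.105, 0.017], [0.22, -0.047, -0.0]] [176, 234, 245]
40 [[0.178, -0.158, 0.02], [0.181, -0.102, 0.008], [0.181, -0.046, 0.007]] [178, 235, 245]
70 [[0.141, -0.158, 0.013], [0.142, -0.1, 0.006], [0.142, -0.043, 0.008]] [115, 166, 192]
100 [[0.101, -0.157, 0.006], [0.102, -0.098, 0.006], [0.102, -0.037, -0.001]] [141, 223, 242]
125 [[0.065, -0.157, 0.006], [0.066, -0.097, 0.007], [0.066, -0.035, 0.0]] [109, 194, 233]
145 [[0.054, -0.158, 0.202], [0.035, -0.094, -0.001], [0.036, -0.032, -0.001]] [173, 165, 165]
160 [[0.042, -0.158, 0.214], [0.012, -0.093, -0.001], [0.013, -0.031, 0.002]] [175, 165, 164]
180 [[0.027, -0.158, 0.229], [-0.02, -0.092, 0.001], [-0.02, -0.027, -0.001]] [175, 165, 165]
200 [[0.013, -0.157, 0.244], [-0.054, -0.091, -0.0], [-0.053, -0.025, 0.001]] [172, 165, 165]
220 [[-0.0, -0.157, 0.255], [-0.088, -0.089, 0.001], [-0.088, -0.022, -0.0]] [124, 118, 118]
cracker 4695 [ 0.68093799 -0.2097738   0.0142658 ] [ 0.76563709 -0.10086663  0.02128359] 0.018312974566917994
((734.9057006835938, -155.1381378173828), 54.816864013671875)
((734.9057006835938, -155.1381378173828), 54.816864013671875)
mat ((688.170654296875, -158.60389709472656), 120.11580657958984) [ 0.5865153  -0.27833566  0.00400258] [ 0.76950991 -0.03928388  0.02128359]
```

View pics/w9.png

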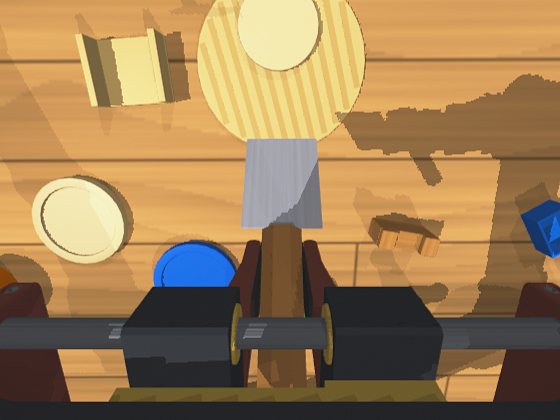

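```bash
python3 -m creep '[[0,[1.5,-4,0],-0.05],[0,[3,-8,0],-0.1],[0,[4.5,-12.5,-1],-0.15],[0,[6,-17,-4],-0.19],[0,[6.7,-21,-8],-0.19],[0,[6.7,-22.8,-12],-0.19],[0,[6.7,-22.8,-16],-0.19],[0,[6.7,-22.8,-17.5],-0.19],[0,[6.7,-22.8,-17.5],-0.19]]' 60
python3 -c "
from m import *
chk()"
```

```text
t: 15.9
ee_pos: [0.6036, -0.3849, 0.1407]
tool_rot: [-0.001, 0.995, -0.096, -0.004]
contact_force: [1.1, 0.9, -1.5]
opening: 0.243
15.9 [ 0.6036 -0.3849  0.1407] [ 1.1  0.9 -1.5] 0.243
10 [[0.162, -0.414, 0.0], [0.169, -0.38, 0.001], [0.175, -0.347, 0.002]] [90, 153, 211]
40 [[0.14, -0.41, 0.0], [0.146, -0.375, 0.001], [0.153, -0.34, -0.0]] [87, 151, 209]
70 [[0.116, -0.405, 0.001], [0.123, -0.369, 0.001], [0.13, -0.333, -0.0]] [90, 156, 214]
100 [[0.09, -0.4, 0.0], [0.098, -0.363, 0.0], [0.105, -0.326, -0.001]] [65, 110, 150]
125 [[0.068, -0.396, -0.0], [0.076, -0.358, -0.001], [0.083, -0.32, -0.0]] [89, 153, 210]
145 [[0.052, -0.393, 0.021], [0.057, -0.354, -0.001], [0.065, -0.315, 0.001]] [161, 152, 152]
160 [[0.04, -0.39, 0.032], [0.043, -0.35, 0.001], [0.051, -0.312, 0.001]] [162, 153, 154]
180 [[0.026, -0.388, 0.048], [0.023, -0.346, 0.001], [0.031, -0.306, 0.001]] [163, 154, 153]
200 [[0.012, -0.385, 0.062], [0.003, -0.341, 0.001], [0.011, -0.3, 0.001]] [164, 157, 157]
220 [[-0.0, -0.383, 0.075], [-0.018, -0.336, 0.001], [-0.011, -0.294, -0.0]] [121, 114, 114]
```

```bash
python3 -m creep '[[0,[0.2,0,-0.8],0],[0,[0.2,0,-1.2],0],[0,[-0.4,0,-1.7],0],[0,[-1,0.05,-2.1],0],[0,[-1.7,0.2,-2.6],0],[0,[-2.5,0.3,-3],0],[0,[-3.2,0.5,-3.5],0],[0,[-4.2,0.7,-4.4],0],[0,[-5.2,0.85,-5.4],0],[0,[-5.2,0.85,-5.4],0]]' 5
python3 -c "
from m import *
chk()"
```

```text
t: 16.95
ee_pos: [0.5506, -0.3769, 0.088]
tool_rot: [-0.001, 0.995, -0.097, -0.003]
contact_force: [-0.1, 0.5, -2.8]
opening: 0.252
16.95 [ 0.5506 -0.3769  0.088 ] [-0.1  0.5 -2.8] 0.252
10 [[0.148, -0.404, 0.0], [0.154, -0.376, -0.001], [0.159, -0.348, 0.001]] [92, 161, 218]
40 [[0.129, -0.4, 0.0], [0.135, -0.372, 0.001], [0.141, -0.343, -0.0]] [100, 169, 225]
70 [[0.109, -0.396, 0.005], [0.115, -0.367, 0.005], [0.121, -0.337, -0.0]] [220, 214, 214]
100 [[0.088, -0.392, 0.012], [0.094, -0.363, 0.012], [0.101, -0.331, 0.0]] [222, 215, 215]
125 [[0.071, -0.389, 0.018], [0.077, -0.36, 0.018], [0.082, -0.327, 0.001]] [223, 217, 217]
145 [[0.057, -0.386, 0.023], [0.063, -0.357, 0.023], [0.067, -0.322, -0.002]] [225, 218, 219]
160 [[0.047, -0.384, 0.027], [0.053, -0.355, 0.026], [0.056, -0.319, -0.001]] [225, 217, 218]
180 [[0.033, -0.381, 0.032], [0.039, -0.353, 0.032], [0.039, -0.314, -0.001]] [143, 134, 134]
200 [[0.027, -0.38, 0.063], [0.016, -0.343, 0.001], [0.023, -0.31, 0.0]] [119, 113, 113]
220 [[0.022, -0.38, 0.087], [-0.001, -0.339, -0.0], [0.005, -0.305, -0.0]] [121, 114, 114]
```

```bash
python3 -m creep '[[0,[-0.8,0.2,-1.2],0],[0,[-1.5,0.35,-2.3],0],[0,[-2.1,0.45,-3.3],0],[0,[-2.6,0.55,-4.2],0],[0,[-2.8,0.6,-4.6],0],[0,[-2.8,0.6,-4.7],0],[0,[-2.8,0.6,-4.7],0]]' 5
python3 -c "
from m import *
chk()"
```

```text
t: 17.7
ee_pos: [0.5243, -0.3712, 0.0424]
tool_rot: [-0.001, 0.995, -0.097, -0.002]
contact_force: [-1.5, 1.3, 4.2]
opening: 0.248
17.7 [ 0.5243 -0.3712  0.0424] [-1.5  1.3  4.2] 0.248
10 [[0.135, -0.396, 0.004], [0.139, -0.373, 0.004], [0.145, -0.35, -0.0]] [239, 233, 233]
40 [[0.12, -0.393, 0.003], [0.124, -0.37, 0.003], [0.129, -0.346, 0.002]] [227, 220, 220]
70 [[0.104, -0.39, 0.003], [0.109, -0.366, 0.002], [0.114, -0.341, -0.0]] [229, 220, 220]
100 [[0.087, -0.386, 0.004], [0.092, -0.362, 0.004], [0.097, -0.337, 0.001]] [227, 220, 220]
125 [[0.072, -0.384, 0.004], [0.077, -0.359, 0.004], [0.082, -0.333, 0.001]] [228, 220, 220]
145 [[0.06, -0.381, 0.003], [0.065, -0.356, 0.003], [0.07, -0.329, 0.001]] [138, 130, 130]
160 [[0.051, -0.379, 0.011], [0.055, -0.353, -0.0], [0.06, -0.327, 0.001]] [135, 129, 128]
180 [[0.042, -0.378, 0.026], [0.042, -0.35, 0.0], [0.047, -0.323, 0.0]] [137, 130, 130]
200 [[0.034, -0.376, 0.041], [0.028, -0.346, -0.0], [0.033, -0.318, -0.001]] [137, 130, 130]
220 [[0.027, -0.375, 0.054], [0.013, -0.343, -0.001], [0.019, -0.315, -0.001]] [138, 130, 130]
```

Blade is flat on the bench again. I'll open, rise straight up, then check.

```bash
python3 -m creep '[[3.2,[0,0,0],0],[5,[0,0,0],0],[6,[0,0,0],0],[6,[0,0,0],0],[6,[0,0,0],0]]' 20
python3 -m creep '[[6,[0,0,1],0],[6,[0,0,3],0],[6,[0,0,7],0],[6,[0,0,12],0],[6,[0,0,17],0],[6,[-2,0,21],0],[6,[-2,0,21],0],[6,[-2,0,21],0]]' 20
python3 - <<'E'
from m import *
im,d,c=chk();a,_=get_image("scene")
cv2.imwrite("pics/w10.png",np.hstack([cv2.resize(im,(400,300)),cv2.resize(a[130:340,160:440],(400,300))]))
v,u=np.mgrid[0:420,0:560];P=np.stack([(u-c[0][0,2])/c[0][0,0],(v-c[0][1,2])/c[0][1,1],np.ones(u.shape)],-1)*d[...,None]
W=P@c[2].T+c[1]
k=(abs(W[...,2]-.071)<.004)&(abs(W[...,0]-.49)<.1)&(abs(W[...,1]+.365)<.05)
Q=W[k];x,y=Q[:,0],Q[:,1];f=np.polyfit(x,y,1);print("handle yaw",np.arctan(f[0]),"x",x.min(),x.max(),"mean",Q.mean(0),"pitch",np.polyfit(x,Q[:,2],1)[0])
f=(x.max());print("grip est x",x.max()-.044)
E
```

```text
t: 18.25
ee_pos: [0.5244, -0.3712, 0.0424]
tool_rot: [-0.001, 0.995, -0.097, -0.002]
contact_force: [-0.0, 0.1, 0.4]
opening: 0.657
t: 19.05
ee_pos: [0.5044, -0.3717, 0.2542]
tool_rot: [0.0, 0.995, -0.097, -0.001]
contact_force: [0.2, 0.5, -1.2]
opening: 0.681
19.05 [ 0.5044 -0.3717  0.2542] [ 0.2  0.5 -1.2] 0.681
10 [[0.195, -0.408, 0.001], [0.204, -0.361, 0.002], [0.214, -0.314, 0.0]] [95, 167, 223]
40 [[0.164, -0.401, -0.0], [0.173, -0.353, 0.0], [0.183, -0.305, -0.0]] [95, 163, 220]
70 [[0.13, -0.395, 0.003], [0.14, -0.345, -0.0], [0.15, -0.297, 0.002]] [226, 218, 219]
100 [[0.096, -0.388, 0.002], [0.106, -0.337, -0.0], [0.116, -0.286, -0.001]] [226, 218, 219]
125 [[0.066, -0.382, 0.02], [0.076, -0.33, -0.0], [0.086, -0.279, 0.001]] [146, 137, 137]
145 [[0.045, -0.378, 0.056], [0.05, -0.324, -0.001], [0.061, -0.271, -0.002]] [146, 138, 138]
160 [[0.03, -0.375, 0.072], [0.031, -0.319, -0.0], [0.041, -0.265, -0.001]] [74, 147, 217]
180 [[0.007, -0.371, 0.071], [0.004, -0.313, 0.0], [0.014, -0.258, -0.0]] [77, 147, 217]
200 [[-0.016, -0.366, 0.071], [-0.024, -0.306, 0.001], [-0.014, -0.25, -0.001]] [76, 152, 219]
220 [[-0.041, -0.361, 0.071], [-0.054, -0.299, 0.0], [-0.042, -0.242, -0.0]] [76, 151, 219]
handle yaw -0.1898494971931438 x 0.4170110973552924 0.5472600003555752 mean [ 0.48605296 -0.36277438  0.07026055] pitch 0.00017201166614645328
grip est x 0.5032600003555752
```

View pics/w10.png

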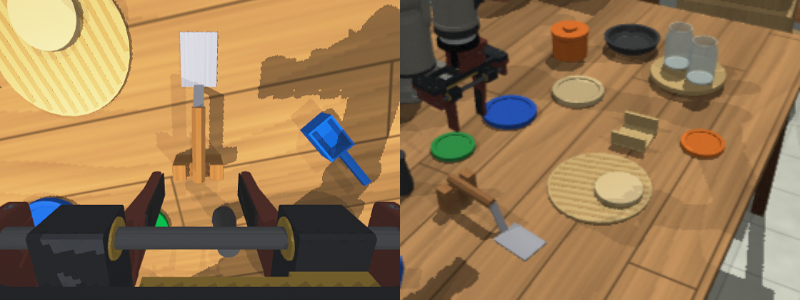

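The picture shows the turner home in the rest (handle at (198,140)) and the cracker flat on the mat, plain side up (620,188). The gripper is clear of everything, so I'm handing in.

```bash
python3 -c "
from station import *
print(sign_off())"
```

```text
the job is handed in; nothing more can be done
None
```

The cracker is turned over and flat on the mat, the turner is back in its rest, and I handed the job in at about 19 s of the 64 s allowed. No verdict was reported.

**How it was done:** The moves only allow turning about the vertical, so I could not roll the wrist to flip the cracker. I slid the blade through the rack's tunnel and lifted the cracker level, well clear of the rack. Over the mat I eased the grip to 5 N so the turner tipped nose-down between the pads with its tip on the mat. With a firm grip again, I pushed the cracker up past vertical with the blade tip until it fell over. To put the turner back, I pressed its tip on the bench under a light grip until the blade was level again and the handle dropped into the notch.

**Last checks:**
- **Cracker:** measured before the turner went back, its top was level at z = 18 mm (the 6 mm mat plus 12 mm thickness), with the plain side up. Its centre was about 47 mm from the mat's centre; the limit is 75 mm, and up to 65 mm keeps it wholly on the mat. It is off-centre because it slid 2–3 cm while tipping. The final picture shows it still there.
- **Turner:** it lies level, with a handle direction of −0.190 rad against −0.196 rad at the start, and the handle centre within a few mm of home.
- **Other things:** the gripper was clear of everything, and the bystanders in view looked unmoved.

No check failed or disagreed. I did not measure the bystanders' positions, and contact between gripper and cracker was judged only from planned clearances and pictures.

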